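Clip the towing eye onto the bench snap hook

ROBOT

A 7-joint arm with a two-finger parallel gripper is mounted at the origin on the work surface. World frame = base frame: x ahead of the robot, y to its left, z up, the work surface at z = 0. Lengths are in m, angles in rad, forces in N, time in s.
With the tool pointing down it reaches from about 0.425 to 0.875 m from the base axis. Payload 4.7 kg.
Tool frame: the origin (TCP) lies on the centre line of the jaws, within the pads' length; the fingertips stand ahead of it and the grasp point (between the pads) lies 8 mm behind it (ctrl.finger_overhang is the x of the fingertips in the tool frame, in m); x points along the fingers, z is the direction in which the jaws open and shut, and the axes are right-handed (so a half turn about x gives the same grasp; the last joint's range is limited). The gripper opens to 87 mm and grips with 3 to 60 N. Pads are 19 mm wide; open, the fingers measure 117 mm over their backs; the gripper's body (75 mm by 190 mm) begins 51 mm behind the grasp point.
Start: joints at [1.257, 0.321, -0.07, 1.45, 0.023, 1.371, -0.057], TCP at [0.209, -0.615, 0.234] pointing down, gripper open.
Joint ranges: [-2.86, 2.86], [-0.3, 2.09], [-1.38, 1.24], [0.06, 2.45], [-1.56, 4.7], [0.09, 2.05], [-2.69, 2.69]. Speed limits (rad/s): [2.57, 2.57, 3.14, 3.14, 3.14, 3.14, 3.14].

INTERFACE

Orientations are given as a rotation vector (axis times angle).
In Python, from bench import readout, viewer, job, nets, ctrl gives the robot as it stands.
- The arm moves only by the shell command python3 -m creep 'ROWS' [FORCE]. ROWS is JSON, a list of rows, each an object with "linear": the shift along the tool's x, y, z in m, a list of three; "twist": the turn, a rotation vector about the tool's x, y, z in degrees, a list of three; "fingers": the gripper's target within -1 to 1 (shut at 1, half-way at 0, fully open at -1). A call has 1 to 8 rows; each row is the pose to reach, as a shift and turn from the pose commanded when the call began, along the tool's axes at that moment; what a row does not reach only later rows make up. A row lasts 1/12 s, in which the tool goes at most 41.7 mm and 7.16 degrees, less where a joint would pass 70% of its speed; a pose out of reach is approached as far as the arm can. A call with a gripper value outside its range is refused whole. The fingers move at their own pace and stop on an object; FORCE is the grip in N (left out, the last holds). Time passes only in rows, so rows that repeat a pose let the fingers close. It gives the time, the measured TCP pose, the force and the opening at its end, in the units of the state.
- readout.get_state(): the state, without advancing time (a new reading comes with each control period).
- viewer.get_image(name): name is "side" or "top"; returns (picture, depth): 480x640x3 uint8, red, green, blue; 480x640 float32, m along the optical axis (not along the pixel's ray), 0 where there is no reading.
- viewer.camera_params(name): a dict with "K" (3x3 intrinsics, pixels), "k1" (the pictures are not rectified: a ray, as slopes to the right and down, at radius r is drawn at 1 + k1 r^2 times it, then the intrinsics apply), "cam_to_world" (4x4, takes a point from camera to world coordinates). Camera axes: x right, y down, z forward; pixel columns grow to the right and rows downward; lengths in m; the calibration is good to about 2 mm. A picture is of the moment at which its call begins. camera_params takes no time and is no camera call.
- job.close_job(): hands the job in, once; it reports no verdict.
Trained networks look in the newest picture that a camera, given by its name, has taken for a name from the list of things; names that differ only in an ending like _2 or _b are one class to them, and where a whole thing is asked for, a point or a joint stands for the part that bears it (a point fixed in the world has none). Each returns a list of dicts, best first, with "conf" (0 to 1); they miss things now and then, are a little off and sometimes report something else, mostly with a low value. They report only what shows in the picture. A call takes as long as a camera call. They do not tell look-alikes from the thing itself.
- nets.boxes_of(camera, label): "centre" ([x, y, z] in m, in world coordinates, good to about 4 mm: the middle of the surface that is visible of it).
- nets.place_of(camera, label): "centre" ([x, y, z] in m, in world coordinates, good to about 4 mm: a listed point, or the origin of a listed thing).
The state is a dict: "time": time; "joint_positions": joint angles; "qd": joint speeds; "joint_torque": joint torques, N m; "position": TCP position; "tool_rot": TCP orientation; "ft_force": force on the tool from outside, world axes, zero at the start; "torque": the same for the moment, N m; "grip_width": opening from 0.0 (shut) to 1.0 (fully open).
Only numpy, scipy, OpenCV 4.12 (cv2) and the standard library are available. Lean on these libraries where they do the work, as an engineer would, in place of code of your own. Each camera call takes 0.05 s, during which the arm holds its last target.

TASK

Put the car's towing eye away on the bench snap hook, the upright hook that has the sprung gate across its mouth: hold the towing eye level, push its ring down over the hook's nose so that the ring forces the gate open and passes inside, and leave it lying on the hook's base with the nose through the ring and the gate sprung shut above it. The short eyebolt with the small ring and the open hook without a gate are not needed.

Things in the scene. Friction and masses are not known exactly. Their poses are not given: they have to be found in the camera images.
- tow_eye: Steel towing eye, 0.2 to 0.4 kg, lying flat: ring of round 14 mm bar, 64 mm outside, 36 mm inside diameter; round shank, 14 mm thick, runs from it along -x, ending 120 mm from the ring's centre. Origin: ring's axis, at the underside (bench level); z up. Grip it across the shank, 55 to 75 mm from the origin. A smaller eyebolt (hole 16 mm, 68 mm long) is a bystander.
- snap_hook: Snap hook fixed on a base plate 6 mm thick (x = -40 to 78, y = -25 to 25 mm). Origin on the nose's axis at bench level, z up. Back post at x = 52 to 64 mm, 12 mm thick, 90 mm high; the towing eye's shank should point to -x, away from it. A 10 mm bar joins nose and post, its top 9 mm above the bench. Ring home: its underside 6 to 9 mm above the bench. A like hook without gate is a bystander.
- nose_top (a point): Top of the snap hook's nose, a round upright steel bar of 12 mm diameter with a rounded top, 82 mm above the bench, and a 4 mm beak (look only) over the gate tip. The ring goes down over it, with the ring's far side between nose and back post. Axes as the snap hook's.
- gate (a joint): Gate of the snap hook, rad: 0 shut (level, 72 mm above the bench, hinge at x = 48, tip at x = 7 mm in the hook's frame; 12 mm wide, 5 mm thick), grows as it is pushed down, to 1.5 (straight down). Its spring gives 0.06 N m at 0, 0.13 at 1.5: the push takes about 3 to 5 N. Past a centred ring it springs shut once the ring's underside is about 25 mm above the bench.
Not all that is in view belongs to the job. Of the things that look like the tow_eye, the smaller one is meant.

How it is judged:
On the way:
1. the towing eye, pushed by the gripper, forces the gate open with its ring over the nose (value of joint gate above 0.5 rad and horizontal distance between tow_eye and snap_hook below 0.025 m and contact force between the fingers and tow_eye above 0.5 N), for 0.02 s.
At the end, for the whole second after the job is handed in: The towing eye lies at rest on the hook's base with the nose through its ring (ring centre within 18 mm of the nose axis in x and y, underside less than 28 mm above the bench, tilted less than 17 degrees), and the gate is shut above it (below 0.15 rad) (x of tow_eye in the frame of snap_hook between -0.018 and 0.018 m and y of tow_eye in the frame of snap_hook between -0.018 and 0.018 m and z of tow_eye in the frame of snap_hook below 0.028 m and angle between the z axis of tow_eye and the z axis of snap_hook, either way round below 0.3 rad and value of joint gate below 0.15 rad and linear speed of tow_eye below 0.02 m/s); the robot touches nothing.
It also fails if it takes over 48 s, if anything falls off the work surface, if the arm or the gripper's body presses on something with over 40 N, if the wrist force passes 120 N, or if a joint passes its speed limit or range.

## Working session

There is one attempt and no reset: what is moved stays moved. The work goes in short steps, Python scripts to look and compute and a shell command to move; the robot and the scene stay as the last step left them, time stands still between calls to the robot, and variables do not carry over. Pictures are saved under pics/ and viewed, and the job is handed in when it is done.

```bash
ls; mkdir -p pics; python3 - <<'E'
from bench import readout, viewer, job, nets, ctrl
import cv2
print(readout.get_state()); print(ctrl.finger_overhang)
for n in("side","top"):
    p,d=viewer.get_image(n); cv2.imwrite(f"pics/{n}1.png",p[:,:,::-1]); print(viewer.camera_params(n))
    for l in("tow_eye","snap_hook","nose_top"):
        for f in(nets.place_of,nets.boxes_of):
            print(n,l,f.__name__,[(round(r["conf"],2),[round(float(v),3) for v in r["centre"]]) for r in f(n,l)])
E
```

```text
pics
{'time': 0.0, 'joint_positions': array([ 1.25709547,  0.321833  , -0.07011879,  1.45167779,  0.02258885,
        1.37076557, -0.05686444]), 'qd': array([ 0.0005917 , -0.00020669,  0.00042551,  0.00027197, -0.00026735,
        0.00068694, -0.00052609]), 'joint_torque': array([ 6.91425498e-05, -4.91288996e+01, -4.04010275e-01, -3.12523842e+01,
       -6.40095212e-02,  4.38728440e-02,  1.78570608e-04]), 'position': array([ 0.20908405, -0.61489994,  0.23245384]), 'tool_rot': array([ 0.96543508,  1.34829202, -0.96370852]), 'ft_force': array([ 0.62208624, -0.25611184, -0.20458691]), 'torque': array([-3.47958083e-02, -5.86871658e-05, -1.53545924e-03]), 'grip_width': 0.9974916894775673}
0.011
{'K': array([[557.8644842 ,   0.        , 339.18472901],
       [  0.        , 557.8644842 , 233.51441063],
       [  0.        ,   0.        ,   1.        ]]), 'k1': 0.02929706720307597, 'cam_to_world': array([[-0.86057685, -0.30437209,  0.40836884,  0.13752684],
       [-0.50926488,  0.50236717, -0.69876786,  0.59479815],
       [ 0.00753433, -0.80931135, -0.58733157,  0.6133834 ],
       [ 0.   
[... 537 characters left out ...]
0.        ,   0.        ,   1.        ]]), 'k1': -0.057958312466561995, 'cam_to_world': array([[-0.00359236, -0.99882492,  0.04833097,  0.46920612],
       [-0.99977884,  0.0025859 , -0.02087063, -0.00897963],
       [ 0.02072113, -0.04839526, -0.99861331,  1.07214034],
       [ 0.        ,  0.        ,  0.        ,  1.        ]])}
top tow_eye call [(0.73, [0.359, -0.165, -0.001]), (0.65, [0.568, -0.289, -0.002])]
top tow_eye call [(0.97, [0.333, -0.139, 0.018]), (0.58, [0.544, -0.272, 0.013])]
top snap_hook call [(0.58, [0.554, 0.264, -0.001])]
top snap_hook call [(0.8, [0.571, 0.263, 0.005])]
top nose_top call [(0.73, [0.555, 0.267, 0.079])]
top nose_top call [(0.7, [0.569, 0.267, 0.003])]
```

View pics/side1.png

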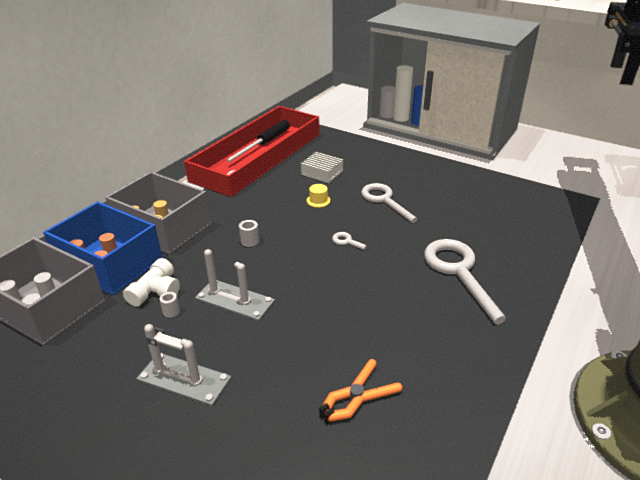

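View pics/top1.png

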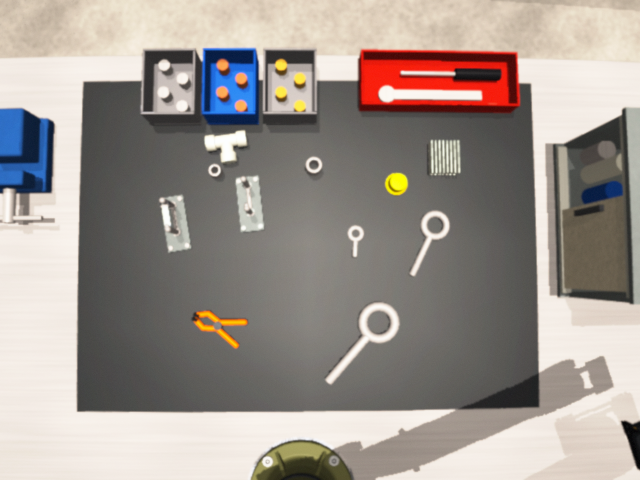

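In the top picture there are three ring-and-shank things: a large one (379,323), a medium one (434,225) and a small one (356,233). The medium one should be the 64 mm towing eye, since the smallest is the 68 mm eyebolt. The hooks are at (174,223) and (250,203); the first appears to carry the gate. I'll measure them and confirm with a crop.

```bash
cat > h.py <<'E'
import numpy as np, cv2
from bench import readout, viewer, nets
def ray(P,uv):
    k1=P["k1"];uv=np.atleast_2d(np.float64(uv))
    s=cv2.undistortPoints(uv.reshape(-1,1,2),P["K"],np.array([k1,0,0,0,0.])).reshape(-1,2)
    return np.c_[s,np.ones(len(s))]
def at_z(P,uv,z):
    T=P["cam_to_world"];d=ray(P,uv)@T[:3,:3].T;o=T[:3,3]
    return o+d*((z-o[2])/d[:,2])[:,None]
def at_d(P,uv,depth):
    T=P["cam_to_world"];return (ray(P,uv)*np.ravel(depth)[:,None])@T[:3,:3].T+T[:3,3]
def proj(P,X):
    T=np.linalg.inv(P["cam_to_world"]);X=np.atleast_2d(X)
    return cv2.projectPoints((X@T[:3,:3].T+T[:3,3]).reshape(-1,1,3),np.zeros(3),np.zeros(3),P["K"],np.array([P["k1"],0,0,0,0.]))[0].reshape(-1,2)
def cloud(P,d,box):
    u0,v0,u1,v1=box;g=np.mgrid[v0:v1,u0:u1];uv=np.c_[g[1].ravel(),g[0].ravel()].astype(float)
    dd=d[v0:v1,u0:u1].ravel();m=dd>0
    return at_d(P,uv[m],dd[m]),uv[m]
E
python3 - <<'E'
from h import *
ims={}
for n in("top","side"):
    p,d=viewer.get_image(n);ims[n]=(p,d);np.savez(f"pics/{n}",p=p,d=d)
p,d=ims["top"];P=viewer.camera_params("top")
for name,(u,v,r) in dict(big=(365,343,55),med=(428,243,40),small=(356,241,18)).items():
    g=cv2.cvtColor(p,cv2.COLOR_RGB2GRAY);m=np.zeros_like(g);m[v-r:v+r,u-r:u+r]=(g[v-r:v+r,u-r:u+r]>105)*255
    n,lab,st,_=cv2.connectedComponentsWithStats(m); k=1+np.argmax(st[1:,4]); mm=(lab==k).astype(np.uint8)
    cs,hi=cv2.findContours(mm,cv2.RETR_CCOMP,cv2.CHAIN_APPROX_NONE)
    out=at_z(P,cs[np.argmax([len(c) for c in cs])].reshape(-1,2).astype(float),.007)
    holes=[c for c,h in zip(cs,hi[0]) if h[3]>=0]; hc=max(holes,key=len) if holes else None
    if hc is None: print(name,"no hole");continue
    hw=at_z(P,hc.reshape(-1,2).astype(float),.007)[:,:2];(cx,cy),rad=cv2.minEnclosingCircle(hw.astype(np.float32))
    c=np.array([cx,cy]);q=out[:,:2]-c;R=np.hypot(*q.T);tip=q[np.argmax(R)]
    # shank axis: pts far away
    uv=np.argwhere(mm)[:,::-1].astype(float);W=at_z(P,uv,.007)[:,:2]-c;f=W[np.hypot(*W.T)>1.1*R.max()*0.4];
    a=f.mean(0);print(name,"c",c.round(4),"innerD~",round(2*rad,4),"len",R.max().round(4),"shank dir deg",np.degrees(np.arctan2(a[1],a[0])).round(1),"outer r",np.percentile(R,20).round(4))
for n,box in (("top",(140,170,280,260)),):
    X,uv=cloud(P,d,box)
    for nm,us in (("A",(150,200)),("B",(225,275))):
        s=(uv[:,0]>us[0])&(uv[:,0]<us[1])&(X[:,2]>.03);print(nm,[ (uv[s][i].astype(int).tolist(),X[s][i].round(3).tolist()) for i in range(0,s.sum(),6)])
a=cv2.resize(ims["top"][0][170:280,140:280],None,fx=3,fy=3,interpolation=2);b=cv2.resize(ims["top"][0][195:285,390:460],None,fx=3.66,fy=3.66,interpolation=2)[:330]
c=cv2.resize(ims["side"][0][310:410,120:250],None,fx=2.0,fy=2.0,interpolation=2);c=cv2.copyMakeBorder(c,0,130,0,0,0)[:330]
hh=min(a.shape[0],b.shape[0],c.shape[0]);o=np.hstack([x[:hh] for x in (a,b)]);cv2.imwrite("pics/crop1.png",o[:,:,::-1])
cv2.imwrite("pics/crop2.png",cv2.resize(ims["side"][0][230:410,120:290],None,fx=3,fy=3,interpolation=2)[:,:,::-1])
E
```

```text
big c [ 0.2777 -0.079 ] innerD~ 0.0367 len 0.2334 shank dir deg -46.5 outer r 0.0806
med c [ 0.571  -0.2977] innerD~ 0.0312 len 0.1674 shank dir deg 142.4 outer r 0.0577
small no hole
A [([161, 198], [0.615, 0.276, 0.09]), ([162, 199], [0.613, 0.274, 0.09]), ([161, 200], [0.61, 0.275, 0.093]), ([167, 200], [0.614, 0.27, 0.068]), ([164, 201], [0.609, 0.271, 0.089]), ([159, 202], [0.609, 0.284, 0.078]), ([165, 202], [0.608, 0.27, 0.083]), ([159, 203], [0.606, 0.283, 0.079]), ([165, 203], [0.606, 0.27, 0.083]), ([171, 203], [0.612, 0.271, 0.035]), ([166, 204], [0.606, 0.273, 0.067]), ([159, 205], [0.603, 0.284, 0.077]), ([165, 205], [0.603, 0.273, 0.074]), ([171, 205], [0.609, 0.272, 0.031]), ([165, 206], [0.601, 0.272, 0.075]), ([171, 206], [0.607, 0.272, 0.031]), ([165, 207], [0.599, 0.272, 0.074]), ([161, 208], [0.597, 0.281, 0.074]), ([167, 208], [0.597, 0.268, 0.076]), ([165, 209], [0.595, 0.272, 0.077]), ([166, 210], [0.593, 0.27, 0.076]), ([167, 211], [0.591, 0.269, 0.071]), ([168, 212], [0.589, 0.267, 0.071]), ([168, 213], [0.587, 0.267, 0.073]), ([168, 214], [0.585, 0.266, 0.07
[... 809 characters left out ...]
1]), ([242, 178], [0.655, 0.116, 0.09]), ([243, 179], [0.653, 0.114, 0.089]), ([243, 180], [0.65, 0.113, 0.091]), ([242, 181], [0.649, 0.116, 0.088]), ([242, 182], [0.648, 0.117, 0.082]), ([248, 182], [0.654, 0.109, 0.046]), ([248, 183], [0.652, 0.109, 0.046]), ([248, 184], [0.65, 0.109, 0.046]), ([245, 186], [0.647, 0.116, 0.039]), ([247, 204], [0.604, 0.106, 0.081]), ([244, 206], [0.599, 0.112, 0.082]), ([245, 207], [0.597, 0.11, 0.083]), ([245, 208], [0.595, 0.11, 0.083]), ([244, 209], [0.594, 0.112, 0.08]), ([250, 209], [0.595, 0.101, 0.071]), ([249, 210], [0.592, 0.103, 0.076]), ([248, 211], [0.59, 0.105, 0.073]), ([247, 212], [0.589, 0.108, 0.067]), ([248, 213], [0.589, 0.108, 0.048])]
```

View pics/crop1.png

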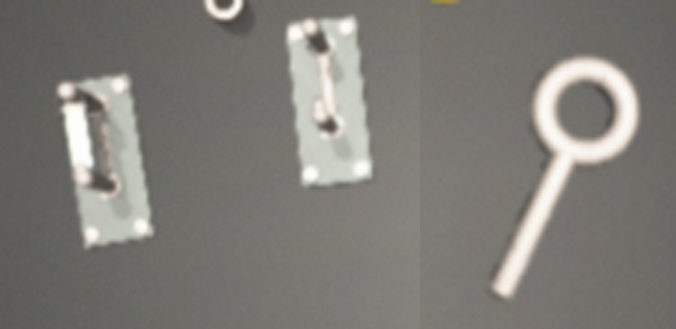

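View pics/crop2.png

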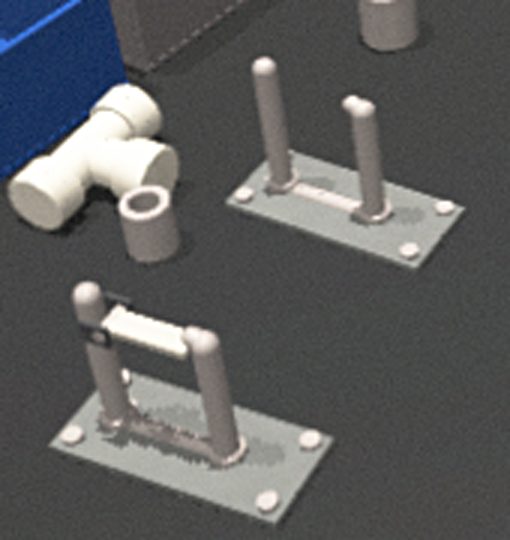

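The crop confirms it: the medium ring has the right hole and shank proportions, and the left hook (top 174,223; side 170,355) has the white gate. Next I'll fit the exact poses.

```bash
cat > fit.py <<'E'
from h import *
from scipy.optimize import least_squares
def loadp(n):
    z=np.load(f"pics/{n}.npz");return z["p"],z["d"],viewer.camera_params(n)
def seg(p,box,thr=None):
    u0,v0,u1,v1=box;g=cv2.cvtColor(p,cv2.COLOR_RGB2GRAY)[v0:v1,u0:u1]
    t,m=cv2.threshold(g,thr or 0,255,cv2.THRESH_BINARY|(0 if thr else cv2.THRESH_OTSU))
    n,lab,st,_=cv2.connectedComponentsWithStats(m);k=1+np.argmax(st[1:,4]);mm=np.zeros(p.shape[:2],np.uint8);mm[v0:v1,u0:u1]=lab==k
    return mm,t
def eye(n,box,z=.007):
    p,d,P=loadp(n);m,t=seg(p,box)
    cs,hi=cv2.findContours(m,cv2.RETR_CCOMP,cv2.CHAIN_APPROX_NONE)
    X=at_z(P,np.argwhere(m)[:,::-1].astype(float),z)[:,:2]
    # area model fit: maximise IoU by soft distance
    def sd(q,X):
        c=q[:2];a=q[2];e=np.array([np.cos(a),np.sin(a)]);Y=X-c;r=np.hypot(*Y.T)
        s=Y@e;l=np.abs(Y@np.array([-e[1],e[0]]))
        return np.minimum(np.abs(r-.025)-.007,np.maximum(l-.007,np.maximum(.025-s,s-.12)))
    C=np.vstack([at_z(P,c.reshape(-1,2).astype(float),z)[:,:2] for c in cs])
    best=None
    for a in np.arange(0,2*np.pi,.3):
        for r0 in(.03,):
            e=np.array([np.cos(a),np.sin(a)]);q0=np.r_[X.mean(0)-e*r0,a]
            s=least_squares(lambda q:np.r_[sd(q,C)],q0,loss="soft_l1",f_scale=.002)
            if best is None or s.cost<best.cost:best=s
    r=sd(best.x,C);return best.x,np.abs(r).mean(),m.sum(),t
def plate(n,box,thr):
    p,d,P=loadp(n);m,t=seg(p,box,thr)
    cs,_=cv2.findContours(m,cv2.RETR_EXTERNAL,cv2.CHAIN_APPROX_NONE);c=max(cs,key=len)
    C=at_z(P,c.reshape(-1,2).astype(float),.006)[:,:2];return cv2.minAreaRect(C.astype(np.float32)),m
E
python3 - <<'E'
from fit import *
x,e,a,t=eye("top",(400,200,460,285));print("top eye",x[:2].round(4),np.degrees(x[2]).round(2),e,a,t)
x,e,a,t=eye("side",(355,175,425,230));print("side eye",x[:2].round(4),np.degrees(x[2]).round(2),e,a,t)
for th in(110,130,None):
    for n,b in(("top",(155,185,200,260)),("side",(130,350,240,410))):
        r,m=plate(n,b,th);print(n,th,r)
E
```

```text
top eye [ 0.5685 -0.291 ] 154.38 0.001778719005352854 642 168.0
side eye [ 0.5688 -0.2948] 154.02 0.0009832008222212321 490 144.0
top 110 ((0.5728067755699158, 0.27022242546081543), (0.12313716113567352, 0.054966509342193604), 10.0899658203125)
side 110 ((0.5798702239990234, 0.2594568431377411), (0.13089853525161743, 0.06944148987531662), 9.608430862426758)
top 130 ((0.5739388465881348, 0.26988816261291504), (0.12101387977600098, 0.05248071625828743), 10.075678825378418)
side 130 ((0.572182834148407, 0.26754021644592285), (0.11780454963445663, 0.050576351583004), 10.037717819213867)
top None ((0.5736215114593506, 0.27054670453071594), (0.11986217647790909, 0.05036047846078873), 10.08503532409668)
side None ((0.572151243686676, 0.2675582766532898), (0.11786040663719177, 0.05062289163470268), 10.037717819213867)
```

```bash
cat > plan.py <<'E'
from h import *
from scipy.spatial.transform import Rotation as R
def goal(p,jaw_deg,label="",pos=None):
    s=readout.get_state();R0=R.from_rotvec(s["tool_rot"]);p0=s["position"]
    best=None
    for k in(0,180):
        a=np.radians(jaw_deg+k);z=np.array([np.cos(a),np.sin(a),0]);x=np.array([0,0,-1.]);M=np.c_[x,np.cross(z,x),z]
        tw=(R0.inv()*R.from_matrix(M)).as_rotvec(degrees=True)
        if best is None or np.linalg.norm(tw)<np.linalg.norm(best):best=tw
    print(label,"linear mm",(R0.inv().apply(np.array(p)-p0)*1000).round(1),"twist",best.round(2),"TCP",p0.round(4),"F",s["ft_force"].round(1),"t",s["time"],"w",round(s["grip_width"],3))
    print("  axes x,y,z:",R0.as_matrix().T.round(3).tolist(),"q",s["joint_positions"].round(2))
E
python3 - <<'E'
from plan import *
c=np.array([.5685,-.2925]);e=np.array([np.cos(np.radians(154.2)),np.sin(np.radians(154.2))])
g=c+.060*e;print(g)
goal([*g,.16],64.2,"pre")
E
```

```text
[ 0.51448087 -0.26638613]
pre linear mm [  73.6  401.3 -232.2] twist [ 4.458e+01  1.000e-02 -0.000e+00] TCP [ 0.2093 -0.6154  0.2336] F [ 0.3 -0.2 -0.1] t 0.8 w 0.998
  axes x,y,z: [[0.0, -0.0, -1.0], [0.947, 0.322, -0.0], [0.322, -0.947, 0.0]] q [ 1.26  0.32 -0.07  1.45  0.02  1.37 -0.06]
```

```bash
python3 -m creep '[{"linear":[0.005,0.03,-0.017],"twist":[4,0,0],"fingers":-1},{"linear":[0.01,0.06,-0.035],"twist":[8,0,0],"fingers":-1},{"linear":[0.015,0.095,-0.055],"twist":[12,0,0],"fingers":-1},{"linear":[0.02,0.13,-0.075],"twist":[16,0,0],"fingers":-1},{"linear":[0.025,0.165,-0.095],"twist":[20,0,0],"fingers":-1},{"linear":[0.03,0.2,-0.115],"twist":[24,0,0],"fingers":-1},{"linear":[0.035,0.235,-0.135],"twist":[28,0,0],"fingers":-1},{"linear":[0.04,0.27,-0.155],"twist":[32,0,0],"fingers":-1}]' 60; python3 - <<'E'
from plan import *
goal([.5145,-.2664,.14],64.2,"pre")
E
```

```text
time: 1.47
position: [0.416, -0.3802, 0.1937]
tool_rot: [1.379, 1.088, -1.38]
ft_force: [1.3, -0.6, -0.5]
grip_width: 0.999
pre linear mm [  53.7   69.4 -133.6] twist [12.38  0.03 -0.04] TCP [ 0.416  -0.3802  0.1937] F [ 1.3 -0.6 -0.5] t 1.4667 w 0.999
  axes x,y,z: [[0.0, -0.001, -1.0], [0.973, -0.232, 0.001], [-0.232, -0.973, 0.001]] q [ 0.88  0.17 -0.21  1.72  0.04  1.26 -1.14]
```

```bash
python3 -m creep '[{"linear":[0.01,0.014,-0.027],"twist":[3,0,0],"fingers":-1},{"linear":[0.02,0.03,-0.055],"twist":[6,0,0],"fingers":-1},{"linear":[0.03,0.045,-0.085],"twist":[9,0,0],"fingers":-1},{"linear":[0.04,0.06,-0.115],"twist":[12,0,0],"fingers":-1},{"linear":[0.053,0.069,-0.133],"twist":[12.4,0,0],"fingers":-1},{"linear":[0.053,0.069,-0.133],"twist":[12.4,0,0],"fingers":-1}]'; python3 - <<'E'
from plan import *
goal([.5145,-.2664,.013],64.2,"grasp")
for n in("top","side"):
    p,d=viewer.get_image(n);np.savez(f"pics/{n}",p=p,d=d);cv2.imwrite(f"pics/{n}2.png",p[:,:,::-1])
    print([(round(r["conf"],2),[round(float(v),3) for v in r["centre"]]) for r in nets.place_of(n,"tow_eye")])
E
```

```text
time: 1.97
position: [0.5149, -0.2612, 0.1382]
tool_rot: [1.527, 0.974, -1.524]
ft_force: [0.2, 0.9, -0.3]
grip_width: 0.999
grasp linear mm [125.2   2.2   5.3] twist [ 0.66 -0.21  0.18] TCP [ 0.5149 -0.2612  0.1382] F [ 0.2  0.9 -0.3] t 1.9667 w 0.999
  axes x,y,z: [[-0.001, 0.005, -1.0], [0.905, -0.425, -0.003], [-0.425, -0.905, -0.004]] q [ 0.68  0.25 -0.29  1.74  0.07  1.16 -1.64]
[(0.84, [0.358, -0.169, 0.002]), (0.74, [0.566, -0.292, 0.001])]
[(0.95, [0.358, -0.169, 0.001]), (0.83, [0.568, -0.291, 0.001])]
```

View pics/side2.png

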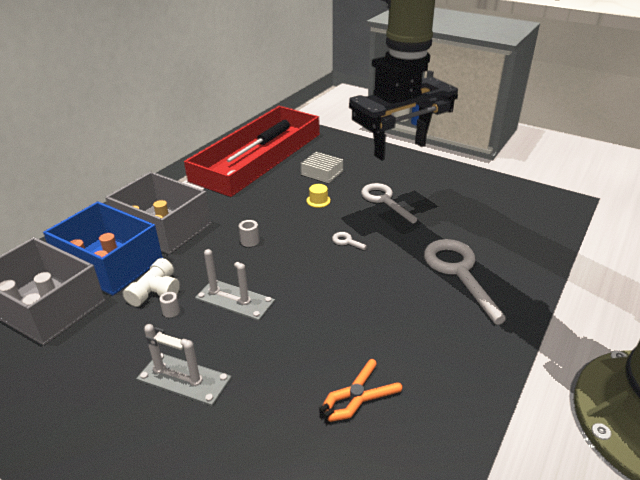

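The side view shows the gripper above the medium eye's shank (395,205), jaws across it. Descending.

```bash
python3 -m creep '[{"linear":[0.025,0,0],"twist":[0,0,0],"fingers":-1},{"linear":[0.05,0,0],"twist":[0,0,0],"fingers":-1},{"linear":[0.075,0,0],"twist":[0,0,0],"fingers":-1},{"linear":[0.085,0,0],"twist":[0,0,0],"fingers":-1},{"linear":[0.085,0,0],"twist":[0,0,0],"fingers":-1}]'; python3 - <<'E'
from plan import *
goal([.5145,-.2664,.013],64.2,"grasp")
E
```

```text
time: 2.58
position: [0.51, -0.2688, 0.0534]
tool_rot: [1.53, 0.966, -1.536]
ft_force: [0.2, -0.0, -0.2]
grip_width: 1.003
grasp linear mm [40.4  3.2 -4.1] twist [0.05 0.02 0.26] TCP [ 0.51   -0.2688  0.0534] F [ 0.2 -0.  -0.2] t 2.5833 w 1.003
  axes x,y,z: [[-0.004, 0.002, -1.0], [0.901, -0.434, -0.005], [-0.434, -0.901, 0.0]] q [ 0.68  0.34 -0.28  1.82  0.11  1.   -1.67]
```

```bash
python3 -m creep '[{"linear":[0.015,0.003,-0.004],"twist":[0,0,0],"fingers":-1},{"linear":[0.03,0.003,-0.004],"twist":[0,0,0],"fingers":-1},{"linear":[0.038,0.003,-0.004],"twist":[0,0,0],"fingers":-1},{"linear":[0.038,0.003,-0.004],"twist":[0,0,0],"fingers":-1},{"linear":[0.038,0.003,-0.004],"twist":[0,0,0],"fingers":-1}]'; python3 - <<'E'
from plan import *
goal([.5145,-.2664,.013],64.2,"grasp")
E
```

```text
time: 3.0
position: [0.5172, -0.2665, 0.0185]
tool_rot: [1.531, 0.962, -1.531]
ft_force: [0.2, -0.5, -0.1]
grip_width: 1.0
grasp linear mm [ 5.5 -2.5  1.1] twist [ 0.14  0.02 -0.05] TCP [ 0.5172 -0.2665  0.0185] F [ 0.2 -0.5 -0.1] t 3.0 w 1.0
  axes x,y,z: [[0.001, -0.001, -1.0], [0.901, -0.433, 0.001], [-0.433, -0.901, 0.0]] q [ 0.66  0.39 -0.27  1.83  0.13  0.93 -1.69]
```

```bash
python3 -m creep '[{"linear":[0.005,-0.002,0.001],"twist":[0,0,0],"fingers":-1},{"linear":[0.005,-0.002,0.001],"twist":[0,0,0],"fingers":-1},{"linear":[0.005,-0.002,0.001],"twist":[0,0,0],"fingers":1},{"linear":[0.005,-0.002,0.001],"twist":[0,0,0],"fingers":1},{"linear":[0.005,-0.002,0.001],"twist":[0,0,0],"fingers":1},{"linear":[0.005,-0.002,0.001],"twist":[0,0,0],"fingers":1},{"linear":[0.005,-0.002,0.001],"twist":[0,0,0],"fingers":1},{"linear":[0.005,-0.002,0.001],"twist":[0,0,0],"fingers":1}]' 60; python3 -m creep '[{"linear":[0,0,0],"twist":[0,0,0],"fingers":1},{"linear":[0,0,0],"twist":[0,0,0],"fingers":1},{"linear":[0,0,0],"twist":[0,0,0],"fingers":1},{"linear":[0,0,0],"twist":[0,0,0],"fingers":1},{"linear":[0,0,0],"twist":[0,0,0],"fingers":1},{"linear":[0,0,0],"twist":[0,0,0],"fingers":1}]'
```

```text
time: 3.67
position: [0.5148, -0.2658, 0.0126]
tool_rot: [1.53, 0.963, -1.53]
ft_force: [-0.4, 0.2, 0.0]
grip_width: 0.634
time: 4.17
position: [0.5147, -0.2658, 0.0125]
tool_rot: [1.53, 0.963, -1.53]
ft_force: [0.1, 0.3, -0.8]
grip_width: 0.173
```

```bash
python3 -m creep '[{"linear":[0,0,0],"twist":[0,0,0],"fingers":1},{"linear":[-0.02,0,0],"twist":[0,0,0],"fingers":1},{"linear":[-0.05,0,0],"twist":[0,0,0],"fingers":1},{"linear":[-0.08,0,0],"twist":[0,0,0],"fingers":1},{"linear":[-0.11,0,0],"twist":[0,0,0],"fingers":1},{"linear":[-0.14,0,0],"twist":[0,0,0],"fingers":1},{"linear":[-0.16,0,0],"twist":[0,0,0],"fingers":1},{"linear":[-0.16,0,0],"twist":[0,0,0],"fingers":1}]'; python3 - <<'E'
from plan import *
n=np.array([.5542,.2657]);a=np.radians(10.05);e=-np.array([np.cos(a),np.sin(a)])
g=n+.0595*e;print(g)
goal([*g,.17],100.05,"over")
p,d=viewer.get_image("side");cv2.imwrite("pics/side3.png",p[:,:,::-1])
E
```

```text
time: 4.83
position: [0.5171, -0.2667, 0.1771]
tool_rot: [1.532, 0.956, -1.525]
ft_force: [0.8, -0.3, -3.0]
grip_width: 0.143
[0.49561298 0.2553168 ]
over linear mm [   4.9 -245.1 -461.5] twist [-35.67   0.17  -0.42] TCP [ 0.5171 -0.2667  0.1771] F [ 0.8 -0.3 -3. ] t 4.8333 w 0.143
  axes x,y,z: [[0.007, -0.004, -1.0], [0.902, -0.432, 0.008], [-0.432, -0.902, 0.001]] q [ 0.69  0.22 -0.29  1.7   0.07  1.22 -1.64]
```

View pics/side3.png

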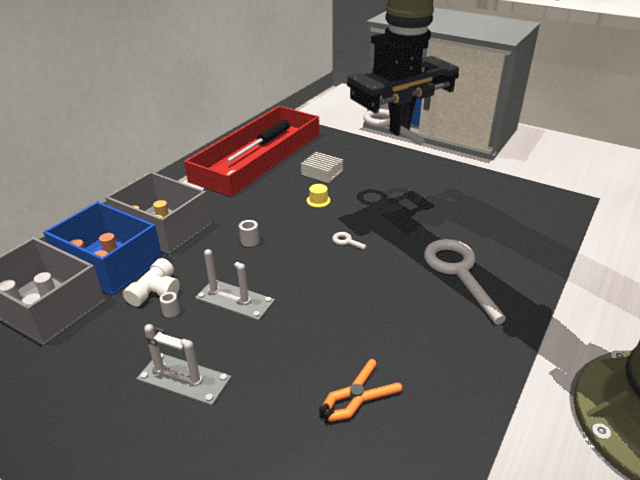

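The towing eye is lifted (ring at 375,118; 3 N weight). Carrying it across.

```bash
python3 -m creep '[{"linear":[0,-0.01,-0.019],"twist":[-1,0,0],"fingers":1},{"linear":[0,-0.024,-0.045],"twist":[-3,0,0],"fingers":1},{"linear":[0,-0.04,-0.075],"twist":[-6,0,0],"fingers":1},{"linear":[0,-0.056,-0.105],"twist":[-8,0,0],"fingers":1},{"linear":[0,-0.072,-0.135],"twist":[-10,0,0],"fingers":1},{"linear":[0,-0.088,-0.165],"twist":[-13,0,0],"fingers":1},{"linear":[0,-0.104,-0.195],"twist":[-15,0,0],"fingers":1},{"linear":[0,-0.12,-0.225],"twist":[-18,0,0],"fingers":1}]'; python3 - <<'E'
from plan import *
goal([.4956,.2553,.17],100.05,"over")
E
```

```text
time: 5.55
position: [0.5013, -0.0091, 0.1695]
tool_rot: [1.303, 1.148, -1.309]
ft_force: [0.0, -0.2, -3.5]
grip_width: 0.142
over linear mm [  -0.4  -40.1 -261.4] twist [-17.55  -0.03   0.29] TCP [ 0.5013 -0.0091  0.1695] F [ 0.  -0.2 -3.5] t 5.55 w 0.142
  axes x,y,z: [[-0.005, 0.0, -1.0], [0.991, -0.13, -0.005], [-0.13, -0.991, 0.0]] q [ 0.46  0.08 -0.51  1.88  0.04  1.2  -1.77]
```

```bash
python3 -m creep '[{"linear":[0,-0.005,-0.035],"twist":[-2.5,0,0],"fingers":1},{"linear":[0,-0.011,-0.07],"twist":[-5,0,0],"fingers":1},{"linear":[0,-0.017,-0.11],"twist":[-7.5,0,0],"fingers":1},{"linear":[0,-0.023,-0.15],"twist":[-10,0,0],"fingers":1},{"linear":[0,-0.029,-0.19],"twist":[-13,0,0],"fingers":1},{"linear":[0,-0.035,-0.23],"twist":[-15.5,0,0],"fingers":1},{"linear":[0,-0.04,-0.261],"twist":[-17.5,0,0],"fingers":1},{"linear":[0,-0.04,-0.261],"twist":[-17.5,0,0],"fingers":1}]';python3 -m creep '[{"linear":[0,0,0],"twist":[0,0,0],"fingers":1},{"linear":[0,0,0],"twist":[0,0,0],"fingers":1},{"linear":[0,0,0],"twist":[0,0,0],"fingers":1}]'; python3 - <<'E'
from plan import *
goal([.4956,.2553,.17],100.05,"over")
for n in("top","side"):
    p,d=viewer.get_image(n);np.savez(f"pics/{n}",p=p,d=d);cv2.imwrite(f"pics/{n}4.png",p[:,:,::-1])
    for l in("tow_eye","nose_top"):print(n,l,[(round(r["conf"],2),[round(float(v),3) for v in r["centre"]]) for r in nets.place_of(n,l)])
E
```

```text
time: 6.22
position: [0.4941, 0.2621, 0.1702]
tool_rot: [1.074, 1.299, -1.072]
ft_force: [-0.6, 1.4, -3.9]
grip_width: 0.143
time: 6.47
position: [0.4983, 0.2508, 0.1708]
tool_rot: [1.08, 1.286, -1.086]
ft_force: [0.5, -0.7, -3.4]
grip_width: 0.143
over linear mm [ 0.8 -1.9 -4.9] twist [-0.3   0.09  0.17] TCP [0.4983 0.2508 0.1708] F [ 0.5 -0.7 -3.4] t 6.4667 w 0.143
  axes x,y,z: [[-0.003, -0.002, -1.0], [0.986, 0.169, -0.003], [0.169, -0.986, 0.002]] q [ 0.12  0.24 -0.73  1.74  0.17  1.23 -2.04]
top tow_eye [(0.82, [0.356, -0.165, -0.003]), (0.66, [0.555, 0.263, 0.156])]
top nose_top [(0.6, [0.554, 0.267, 0.075])]
side tow_eye [(0.85, [0.356, -0.167, 0.001])]
side nose_top [(0.59, [0.555, 0.267, 0.081])]
```

View pics/side4.png

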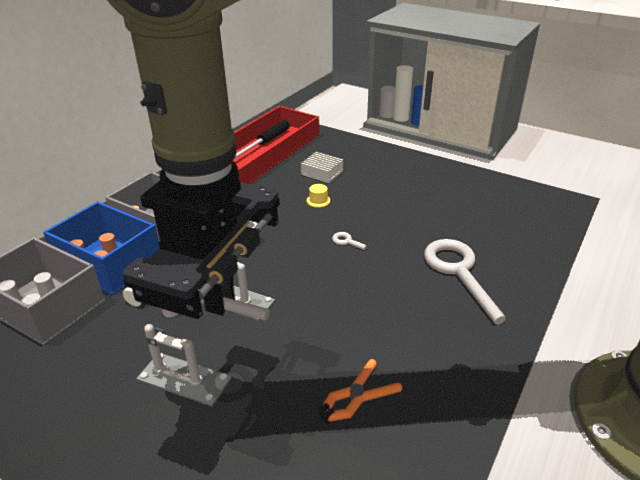

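View pics/top4.png

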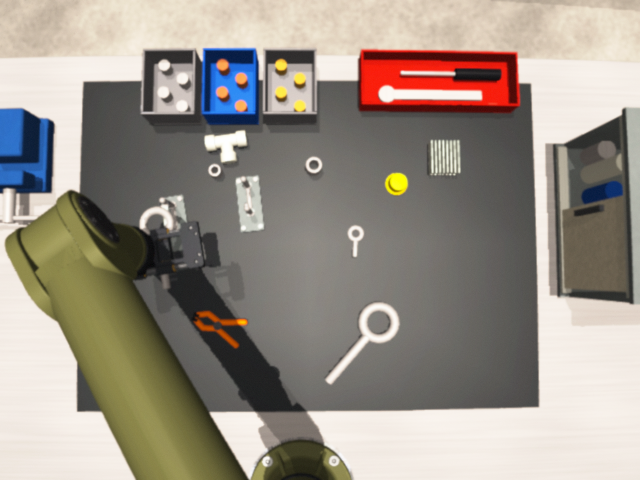

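The top view shows the ring at (157,221), over the hook's nose and clear of it. I'll let the arm settle, then measure the ring's position from depth.

```bash
python3 -m creep '[{"linear":[0,0,0],"twist":[0,0,0],"fingers":1},{"linear":[0,0,0],"twist":[0,0,0],"fingers":1},{"linear":[0,0,0],"twist":[0,0,0],"fingers":1},{"linear":[0,0,0],"twist":[0,0,0],"fingers":1},{"linear":[0,0,0],"twist":[0,0,0],"fingers":1},{"linear":[0,0,0],"twist":[0,0,0],"fingers":1}]'
cat > ring.py <<'E'
from fit import *
from plan import goal
def ring(tag,zax=None,box=(120,190,200,255)):
    p,d=viewer.get_image("top");s=readout.get_state();t=s["position"]
    P=viewer.camera_params("top");X,uv=cloud(P,d,box)
    za=t[2]-.0126+.007 if zax is None else zax
    exp=np.array([t[0]+.0595*np.cos(np.radians(10)),t[1]+.0595*np.sin(np.radians(10))])
    m=(np.abs(X[:,2]-za)<.025)&(np.hypot(*(X[:,:2]-exp).T)<.045)&(X[:,0]>t[0]+.02)
    Y=X[m]
    f=lambda q:np.abs(np.hypot(Y[:,0]-q[0],Y[:,1]-q[1])-.025)-.0035
    r=least_squares(lambda q:np.hypot(Y[:,0]-q[0],Y[:,1]-q[1])-.025,exp,loss="soft_l1",f_scale=.003)
    A=np.c_[Y[:,0]-r.x[0],Y[:,1]-r.x[1],np.ones(len(Y))];k=np.linalg.lstsq(A,Y[:,2],rcond=None)[0]
    print("TCP",t.round(4),"ring c",r.x.round(4),"expected",exp.round(4),"n",m.sum(),"top z",k[2].round(4),"slope x,y deg",np.degrees(k[:2]).round(1))
    u=proj(P,[[*r.x,za]])[0];c=p[box[1]:box[3],box[0]:box[2]].copy();o=cv2.resize(c,None,fx=6,fy=6,interpolation=2)
    for R_ in(.018,.032):
        an=np.linspace(0,6.28,80);q=proj(P,np.c_[r.x[0]+R_*np.cos(an),r.x[1]+R_*np.sin(an),np.full(80,za)])
        cv2.polylines(o,[np.int32((q-box[:2]+.5)*6)],True,(0,255,0),1)
    cv2.imwrite(f"pics/{tag}.png",o[:,:,::-1]);return r.x,s
E
python3 - <<'E'
from ring import *
ring("ring5");goal([.4956,.2553,.17],100.05)
E
```

```text
time: 7.27
position: [0.4988, 0.253, 0.1725]
tool_rot: [1.081, 1.286, -1.081]
ft_force: [0.2, 0.6, -2.4]
grip_width: 0.144
TCP [0.4988 0.253  0.1725] ring c [0.557  0.2626] expected [0.5574 0.2633] n 426 top z 0.1719 slope x,y deg [-0.9  0.2]
 linear mm [ 2.5 -2.8 -2.8] twist [-0.17  0.01 -0.  ] TCP [0.4988 0.253  0.1725] F [ 0.4  0.3 -3.1] t 7.3167 w 0.14
  axes x,y,z: [[0.0, -0.0, -1.0], [0.985, 0.172, 0.0], [0.172, -0.985, 0.0]] q [ 0.12  0.24 -0.73  1.74  0.17  1.23 -2.04]
```

View pics/ring5.png

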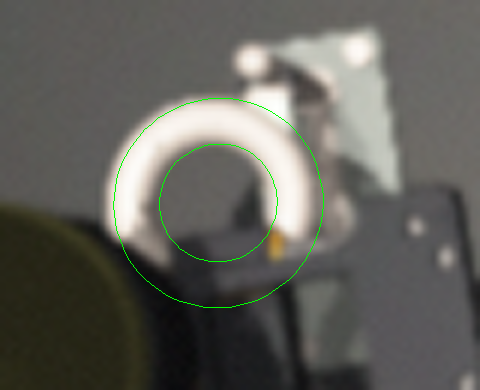

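```bash
cat >> ring.py <<'E'
def ring2(tag,zax=None,box=(125,195,190,250),thr=170):
    p,d=viewer.get_image("top");s=readout.get_state();t=s["position"];P=viewer.camera_params("top")
    za=t[2]-.0056 if zax is None else zax
    exp=np.array([t[0]+.0595*np.cos(np.radians(10)),t[1]+.0595*np.sin(np.radians(10))])
    g=cv2.GaussianBlur(cv2.cvtColor(p,cv2.COLOR_RGB2GRAY).astype(np.float32),(3,3),0)
    # fit by correlation: bright annulus against bench outside/inside, far half only (x > centre)
    an=np.radians(np.arange(10-75,10+150,5))
    def samp(c,R):
        q=proj(P,np.c_[c[0]+R*np.cos(an),c[1]+R*np.sin(an),np.full(len(an),za)]).astype(np.float32)
        return cv2.remap(g,q[None,:,0],q[None,:,1],cv2.INTER_LINEAR)[0]
    best=max(((np.median(samp(c,.025))+np.mean(samp(c,.022))+np.mean(samp(c,.028))-np.mean(samp(c,.0345))-np.mean(samp(c,.037))-np.mean(samp(c,.0155))),*c) for c in (exp+np.array([i,j])*.0005 for i in range(-16,17) for j in range(-16,17)))
    print("TCP",t.round(4),"image ring c",np.round(best[1:],4),"exp",exp.round(4),round(best[0],1))
    o=cv2.resize(p[box[1]:box[3],box[0]:box[2]],None,fx=8,fy=8,interpolation=2)
    for R_ in(.018,.032):
        a=np.linspace(0,6.28,80);q=proj(P,np.c_[best[1]+R_*np.cos(a),best[2]+R_*np.sin(a),np.full(80,za)])
        cv2.polylines(o,[np.int32((q-box[:2]+.5)*8)],True,(0,255,0),1)
    cv2.imwrite(f"pics/{tag}.png",o[:,:,::-1])
E
python3 - <<'E'
from ring import *
ring2("ring6")
P=viewer.camera_params("top");
# nose in top cam at height 82 vs image 1
print(proj(P,[[.5549,.2671,.08],[.5542,.2657,.08],[.612,.2772,.09]]))
E
```

```text
TCP [0.4988 0.253  0.1725] image ring c [0.5579 0.2654] exp [0.5574 0.2634] 334.1
[[166.57839936 228.5407984 ]
 [167.27176876 228.88789657]
 [160.50165555 199.45155065]]
```

View pics/ring6.png

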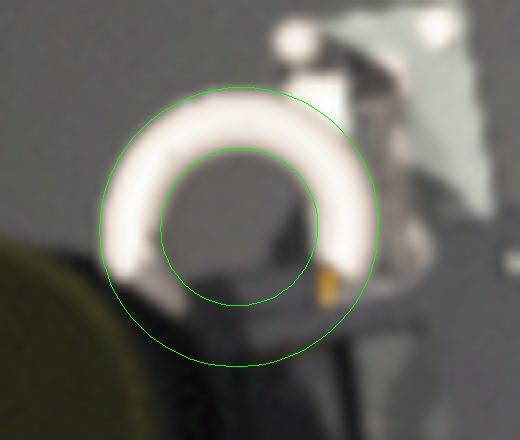

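```bash
python3 -m creep '[{"linear":[0.01,-0.003,-0.002],"twist":[0,0,0],"fingers":1},{"linear":[0.025,-0.003,-0.002],"twist":[0,0,0],"fingers":1},{"linear":[0.04,-0.003,-0.002],"twist":[0,0,0],"fingers":1},{"linear":[0.055,-0.003,-0.002],"twist":[0,0,0],"fingers":1},{"linear":[0.063,-0.003,-0.002],"twist":[0,0,0],"fingers":1},{"linear":[0.065,-0.003,-0.002],"twist":[0,0,0],"fingers":1},{"linear":[0.065,-0.003,-0.002],"twist":[0,0,0],"fingers":1},{"linear":[0.065,-0.003,-0.002],"twist":[0,0,0],"fingers":1}]'
python3 - <<'E'
from ring import *
ring2("ring7");goal([.4956,.2553,.0245],100.05)
p,d=viewer.get_image("side");cv2.imwrite("pics/side7.png",cv2.resize(p[230:430,80:330],None,fx=2.5,fy=2.5,interpolation=2)[:,:,::-1])
E
```

```text
time: 8.03
position: [0.4958, 0.2548, 0.108]
tool_rot: [1.082, 1.286, -1.08]
ft_force: [-0.1, -0.2, -3.3]
grip_width: 0.138
TCP [0.4961 0.2549 0.1084] image ring c [0.5552 0.2673] exp [0.5547 0.2653] 271.1
 linear mm [83.9 -0.5 -0.4] twist [-0.16 -0.02 -0.09] TCP [0.4961 0.2549 0.1084] F [-0.9 -0.8 -3.6] t 8.0833 w 0.142
  axes x,y,z: [[0.002, 0.001, -1.0], [0.985, 0.172, 0.002], [0.172, -0.985, -0.0]] q [ 0.1   0.3  -0.71  1.81  0.22  1.11 -2.09]
```

View pics/side7.png

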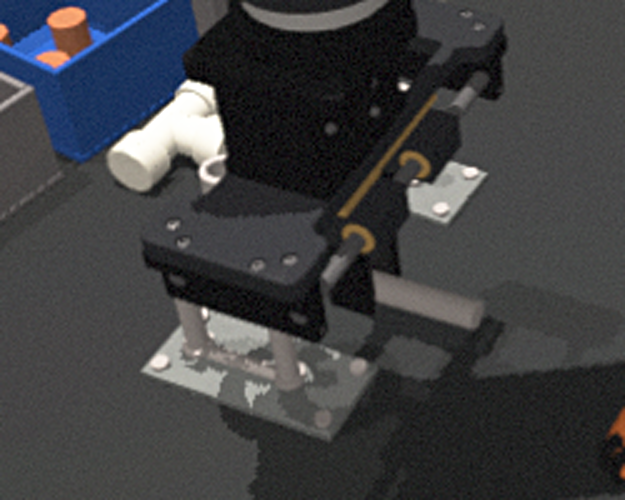

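View pics/ring7.png

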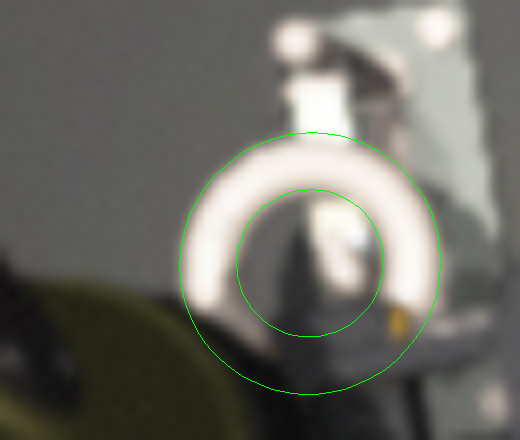

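The enlarged top view shows the nose (345,270 in the crop) and the gate tip inside the ring's hole, and the shank is level in the side view. Pushing down.

```bash
python3 -m creep '[{"linear":[0.008,0,0],"twist":[0,0,0],"fingers":1},{"linear":[0.016,0,0],"twist":[0,0,0],"fingers":1},{"linear":[0.024,0,0],"twist":[0,0,0],"fingers":1},{"linear":[0.032,0,0],"twist":[0,0,0],"fingers":1},{"linear":[0.04,0,0],"twist":[0,0,0],"fingers":1},{"linear":[0.045,0,0],"twist":[0,0,0],"fingers":1},{"linear":[0.05,0,0],"twist":[0,0,0],"fingers":1},{"linear":[0.05,0,0],"twist":[0,0,0],"fingers":1}]'
python3 - <<'E'
from ring import *
ring2("ring8");goal([.4956,.2553,.0245],100.05)
p,d=viewer.get_image("side");cv2.imwrite("pics/side8.png",cv2.resize(p[230:430,80:330],None,fx=2.5,fy=2.5,interpolation=2)[:,:,::-1])
E
```

```text
time: 8.8
position: [0.4941, 0.2541, 0.056]
tool_rot: [1.079, 1.288, -1.084]
ft_force: [-2.5, -0.7, -0.5]
grip_width: 0.144
TCP [0.4941 0.2541 0.0565] image ring c [0.5537 0.2674] exp [0.5527 0.2644] 252.9
 linear mm [32.   1.8 -1. ] twist [-0.15  0.03  0.18] TCP [0.4941 0.2541 0.0565] F [-2.8 -1.  -1.6] t 8.85 w 0.144
  axes x,y,z: [[-0.003, -0.001, -1.0], [0.985, 0.172, -0.003], [0.172, -0.985, 0.001]] q [ 0.07  0.36 -0.69  1.86  0.27  1.02 -2.13]
```

View pics/side8.png

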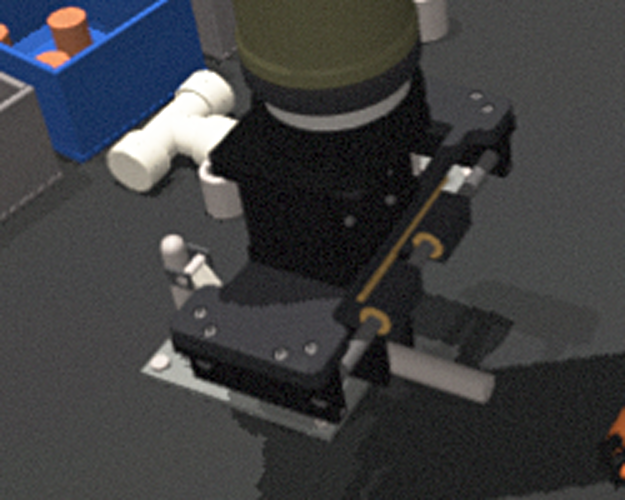

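View pics/ring8.png

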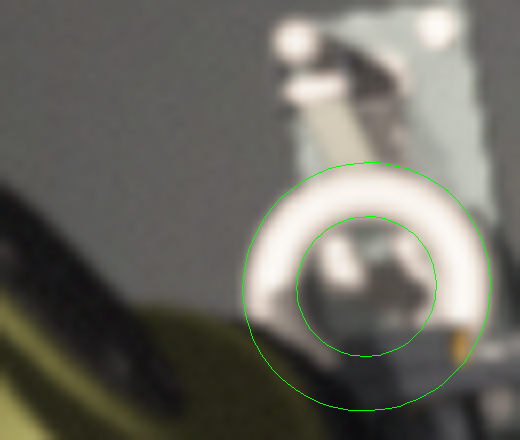

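The gate is tilted down (top crop 335,130; side crop 205,275) with the nose inside the ring. Continuing down.

```bash
python3 -m creep '[{"linear":[0.006,0.001,-0.001],"twist":[0,0,0],"fingers":1},{"linear":[0.012,0.001,-0.001],"twist":[0,0,0],"fingers":1},{"linear":[0.018,0.001,-0.001],"twist":[0,0,0],"fingers":1},{"linear":[0.024,0.001,-0.001],"twist":[0,0,0],"fingers":1},{"linear":[0.03,0.001,-0.001],"twist":[0,0,0],"fingers":1},{"linear":[0.034,0.001,-0.001],"twist":[0,0,0],"fingers":1},{"linear":[0.034,0.001,-0.001],"twist":[0,0,0],"fingers":1},{"linear":[0.034,0.001,-0.001],"twist":[0,0,0],"fingers":1}]'
python3 - <<'E'
from ring import *
ring2("ring9");goal([.4956,.2553,.0206],100.05)
p,d=viewer.get_image("side");cv2.imwrite("pics/side9.png",cv2.resize(p[230:430,80:330],None,fx=2.5,fy=2.5,interpolation=2)[:,:,::-1])
E
```

```text
time: 9.57
position: [0.4964, 0.2555, 0.0232]
tool_rot: [1.081, 1.286, -1.082]
ft_force: [-0.2, 1.2, -2.5]
grip_width: 0.144
TCP [0.4965 0.2557 0.0235] image ring c [0.5551 0.268 ] exp [0.5551 0.266 ] 201.2
 linear mm [ 2.9 -1.   0.2] twist [-0.17 -0.01 -0.01] TCP [0.4965 0.2557 0.0235] F [-0.8 -0.2 -3.3] t 9.6167 w 0.145
  axes x,y,z: [[0.0, 0.0, -1.0], [0.985, 0.172, 0.0], [0.172, -0.985, -0.0]] q [ 0.05  0.41 -0.67  1.88  0.31  0.96 -2.16]
```

View pics/side9.png

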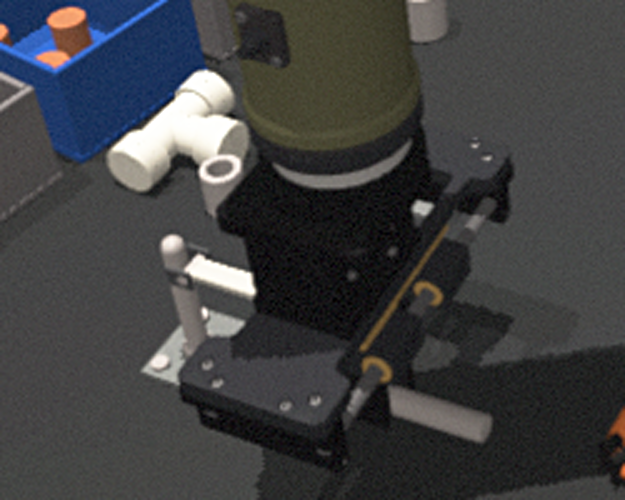

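View pics/ring9.png

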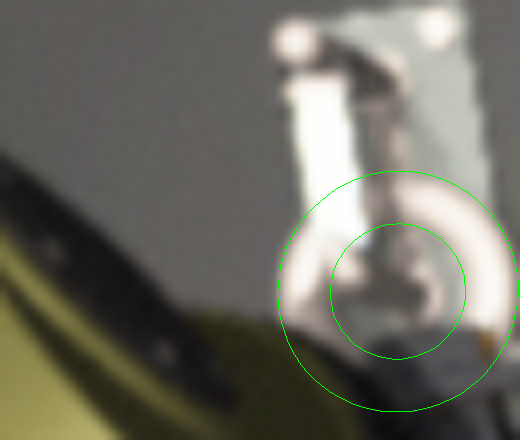

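The gate has sprung shut above the ring (white bar level in both views). Lowering the last 2 mm, then releasing.

```bash
python3 -m creep '[{"linear":[0.002,-0.001,0],"twist":[0,0,0],"fingers":1},{"linear":[0.002,-0.001,0],"twist":[0,0,0],"fingers":1},{"linear":[0.002,-0.001,0],"twist":[0,0,0],"fingers":0.3},{"linear":[0.002,-0.001,0],"twist":[0,0,0],"fingers":-0.2},{"linear":[0.002,-0.001,0],"twist":[0,0,0],"fingers":-0.2},{"linear":[0.002,-0.001,0],"twist":[0,0,0],"fingers":-0.2},{"linear":[0.002,-0.001,0],"twist":[0,0,0],"fingers":-0.2},{"linear":[0.002,-0.001,0],"twist":[0,0,0],"fingers":-0.2}]';python3 -m creep '[{"linear":[0,0,0],"twist":[0,0,0],"fingers":-0.2},{"linear":[0,0,0],"twist":[0,0,0],"fingers":-0.2},{"linear":[0,0,0],"twist":[0,0,0],"fingers":-0.2}]'
```

```text
time: 10.33
position: [0.4954, 0.2555, 0.0217]
tool_rot: [1.081, 1.286, -1.081]
ft_force: [0.4, -0.5, 0.0]
grip_width: 0.514
time: 10.58
position: [0.4953, 0.2554, 0.0215]
tool_rot: [1.081, 1.286, -1.081]
ft_force: [0.1, -0.2, -0.6]
grip_width: 0.59
```

Released: the weight is off and the opening is 51 mm. Retreating up, then away from the hook.

```bash
python3 -m creep '[{"linear":[-0.01,0,0],"twist":[0,0,0],"fingers":-0.2},{"linear":[-0.03,0,0],"twist":[0,0,0],"fingers":-0.2},{"linear":[-0.055,0,0],"twist":[0,0,0],"fingers":-0.2},{"linear":[-0.085,0,0],"twist":[0,0,0],"fingers":-0.2},{"linear":[-0.115,0,0],"twist":[0,0,0],"fingers":-0.2},{"linear":[-0.145,0,0],"twist":[0,0,0],"fingers":-0.2},{"linear":[-0.175,0,0],"twist":[0,0,0],"fingers":-0.2},{"linear":[-0.2,0,0],"twist":[0,0,0],"fingers":-0.2}]'; python3 -m creep '[{"linear":[0,0,0.03],"twist":[0,0,0],"fingers":-0.2},{"linear":[0,0,0.06],"twist":[0,0,0],"fingers":-0.2},{"linear":[0,0,0.09],"twist":[0,0,0],"fingers":-0.2},{"linear":[0,0,0.12],"twist":[0,0,0],"fingers":-0.2},{"linear":[0,0,0.15],"twist":[0,0,0],"fingers":-0.2},{"linear":[0,0,0.18],"twist":[0,0,0],"fingers":-0.2},{"linear":[0,0,0.2],"twist":[0,0,0],"fingers":-0.2},{"linear":[0,0,0.2],"twist":[0,0,0],"fingers":-0.2}]'
python3 - <<'E'
from ring import *
for n,b in(("top",(130,185,210,285)),("side",(110,300,260,420))):
    p,d=viewer.get_image(n);np.savez(f"pics/{n}",p=p,d=d)
    cv2.imwrite(f"pics/{n}10.png",cv2.resize(p[b[1]:b[3],b[0]:b[2]],None,fx=5,fy=5,interpolation=2)[:,:,::-1])
    for l in("tow_eye","nose_top"):print(n,l,[(round(r["conf"],2),[round(float(v),3) for v in r["centre"]]) for r in nets.place_of(n,l)])
P=viewer.camera_params("top");X,uv=cloud(P,np.load("pics/top.npz")["d"],(130,185,210,285))
a=np.radians(10.05);Y=X[:,:2]-[.5548,.2667];hx=Y@[np.cos(a),np.sin(a)];hy=Y@[-np.sin(a),np.cos(a)]
g=(hx>15)&0
m=(np.abs(hy)<.006)&(hx>.010)&(hx<.046);k=np.polyfit(hx[m],X[m,2],1);print("gate slope rad",k[0].round(3),"z",np.median(X[m,2]).round(4))
m=(np.abs(hy)<.006)&(hx<-.022)&(hx>-.115);
for lo in np.arange(-.115,-.022,.015):
    q=(np.abs(hy)<.004)&(hx>=lo)&(hx<lo+.015);print(round(lo+.0075,4),q.sum(),np.median(X[q,2]).round(4) if q.any() else None)
E
```

```text
time: 11.25
position: [0.4954, 0.256, 0.2247]
tool_rot: [1.082, 1.285, -1.079]
ft_force: [-0.1, 0.1, 0.5]
grip_width: 0.599
time: 11.92
position: [0.5304, 0.0523, 0.222]
tool_rot: [1.085, 1.28, -1.088]
ft_force: [0.7, -1.1, 0.4]
grip_width: 0.597
top tow_eye [(0.84, [0.552, 0.265, 0.005]), (0.75, [0.358, -0.167, -0.001])]
top nose_top [(0.56, [0.55, 0.267, 0.08])]
side tow_eye [(0.93, [0.554, 0.264, 0.007]), (0.61, [0.355, -0.167, 0.001])]
side nose_top [(0.7, [0.555, 0.266, 0.08])]
gate slope rad 0.004 z 0.0706
-0.1075 30 0.0154
-0.0925 36 0.0164
-0.0775 32 0.0176
-0.0625 33 0.0186
-0.0475 34 0.0188
-0.0325 28 0.0203
-0.0175 22 0.0099
```

View pics/side10.png

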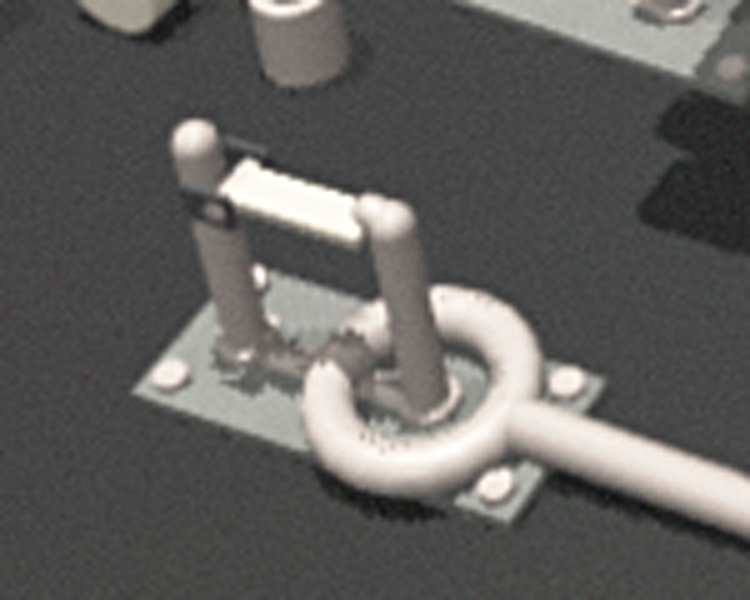

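View pics/top10.png

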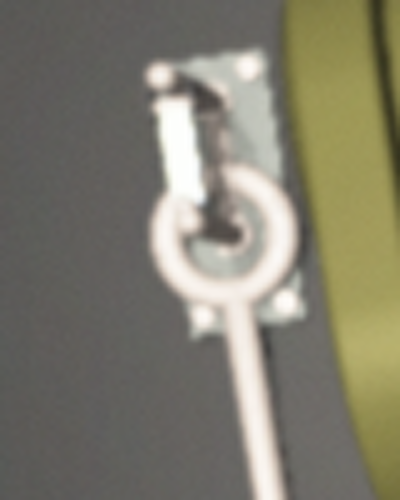

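The side crop shows the ring on the base (420,390) with the nose up through it. The gate is level between post and nose (290,200). The top crop agrees, and the arm is clear. I'll let the arm settle and hand in.

```bash
python3 -m creep '[{"linear":[0,0,0],"twist":[0,0,0],"fingers":-0.2},{"linear":[0,0,0],"twist":[0,0,0],"fingers":-0.2},{"linear":[0,0,0],"twist":[0,0,0],"fingers":-0.2},{"linear":[0,0,0],"twist":[0,0,0],"fingers":-0.2}]'; python3 -c "
from bench import job; print(job.close_job())"
```

```text
time: 12.55
position: [0.5296, 0.0587, 0.2215]
tool_rot: [1.081, 1.286, -1.081]
ft_force: [-0.1, 0.7, 0.9]
grip_width: 0.6
the job is handed in; nothing more can be done
None
```

The towing eye is on the gated snap hook with the gate shut above it. I handed the job in at about 12.5 s; no verdict was reported. I gripped the eye about 60 mm from the ring's axis, carried it level over the nose, pushed it through the gate, lowered it onto the base and let go.

**Last checks:**
- **Ring position:** the networks put its centre at (0.552, 0.265) from the top camera and (0.554, 0.264) from the side. That is about 3 mm from the nose at (0.555, 0.267), with the underside 5–7 mm above the bench.
- **Tilt:** depth along the shank gives about 3–4 degrees, the shank end being lower.
- **Gate:** it lies level, with a measured slope of about 0.004 rad. On the way down, pictures showed it pushed open by the ring over the nose while gripped; I judged the 0.5 rad from the picture only.
- **Robot:** it is clear of everything.

**Disagreements:** the two cameras differed by 3–4 mm in y on the eye and hook positions, and the networks' nose position varied by up to 5 mm. Both are small against the ring's roughly 12 mm of play. No check failed.

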